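# Bolt the big junction box shut

## Task

Two grey junction boxes lie on the bench with their lids closed but unbolted. Lock the larger box: slide its barrel bolt along its track fully home into its keeper and let go of it. Leave the smaller box's bolt as it is.

Things in the scene. Friction and masses are not known exactly. Their poses are not given: they have to be found in the camera images.
- big_bolt (a joint): Travel (m) of the steel barrel bolt on the larger box: 0 = fully drawn back, 0.050 = fully home at its stop. Starts drawn back (0 to 0.012). The rod's tip reaches the keeper at 0.021 and is through it at 0.039. Friction about 3 N, no spring: it stays where it is left. The box is grey steel, fixed, 190 mm (x) by 280 mm (y) by 90 mm high, with a loose spanner on its lid.
- big_knob (a point): Upright knob on the larger box's bolt, a cylinder 15 mm across that moves with the bolt. Point on its axis, 35 mm above the lid, 125 above the bench; knob spans 17 mm above and below it. z up, y = direction the bolt slides home, x across the track. Guides 24 mm high above the lid stay 29 mm or more from the axis fore and aft; across, above the 12 mm thick rod, it is clear for 60 mm.
- big_keeper (a point): Keeper of the larger box's bolt: steel staple 18 mm long, 26 wide, 24 high, on the box's fixed end beyond the lid's seam. The point is the centre of its opening, 12 mm above the lid, on the rod's line; y = direction the bolt slides home. The knob's axis is 123 mm behind this point with the bolt fully drawn back, 73 mm behind it when home.
- small_knob (a point): Knob of the smaller box's bolt, to be left alone: same shape at two thirds of the size, 10 mm across; the point is on its axis, 24 mm above the lid, 89 mm above the bench. The smaller box is of the same grey steel, fixed, 125 by 180 by 65 mm high; its bolt is drawn back too. Either box may be the left one.

How it is judged:
At the end, for the whole second after the job is handed in: The larger box's bolt is home in its keeper, within 10 mm of the end of its travel, at rest and released; the smaller box's bolt is within 10 mm of where it was (value of joint big_bolt above 0.04 m and velocity of joint big_bolt between -0.005 and 0.005 m/s and distance of small_knob from where it was at the start of the episode below 0.01 m); the robot touches nothing.
It fails at once if the smaller box's bolt is moved by more than 10 mm (distance of small_knob from where it was at the start of the episode above 0.01 m).
It also fails if it takes over 29 s, if anything falls off the work surface, if the arm or the gripper's body presses on something with over 40 N, if the wrist force passes 120 N, or if a joint passes its speed limit or range.

## Robot

A 7-joint arm with a two-finger parallel gripper is mounted at the origin on the work surface. World frame = base frame: x ahead of the robot, y to its left, z up, the work surface at z = 0. Lengths are in m, angles in rad, forces in N, time in s.
With the tool pointing down it reaches from about 0.4 to 0.875 m from the base axis. Payload 19.3 kg.
Tool frame: the origin (TCP) lies at the very end of the fingers, on their centre line; the grasp point (between the pads) lies 19 mm behind it; z points along the fingers, y is the line along which they close (so a half turn about z gives the same grasp; the last joint's range is limited). The gripper opens to 85 mm and grips with 20 to 120 N. Pads are 22 mm wide; open, the fingers measure 114 mm over their backs; the gripper's body (76 mm by 85 mm) begins 54 mm behind the grasp point. The pads swing forward as they close: fully open they stand 13 mm farther back than shut.
Start: joints at [-1.286, 0.521, -0.036, 1.599, 0.021, 1.021, -0.113], TCP at [0.217, 0.586, 0.231] pointing down, gripper open.
Joint ranges: [-2.91, 2.91], [-0.3, 2.13], [-1.5, 1.42], [0.17, 2.43], [-1.26, 4.41], [0.16, 1.93], [-2.52, 2.52]. Speed limits (rad/s): [1.89, 1.89, 2.39, 2.39, 3.01, 3.01, 3.01].

## Interface

Orientations are given as [roll, pitch, yaw] about the fixed x, y, z axes, in that order (R = Rz(yaw) Ry(pitch) Rx(roll)).
In Python, from workcell import bot gives the robot as it stands.
- The arm moves only by the tool jog_arm, never from a script. Its argument "motion" is a list of rows, each a list of 5 numbers: the shift along the tool's x, y, z scaled (see below), then the turn about the tool's z scaled (see below), then the opening, from 0 (shut) to 1 (fully open). A call has 1 to 12 rows; each row shifts and turns the commanded pose from where the row before left it, along the tool's axes as they then stand; what a row does not reach is not made up. The controller multiplies each number of a shift by 30 mm and each number of a turn by 0.08 rad. A row lasts 1/10 s, in which the tool goes at most 50 mm and 8.59 degrees, less where a joint would pass 70% of its speed; a pose out of reach is approached as far as the arm can. A call with a number of a shift or a turn outside -1 to 1 is refused whole. A call with a gripper value outside its range is refused whole. The fingers move at their own pace and stop on an object; "newtons" is the grip in N (left out, the last holds). Time passes only in rows, so rows that do not move let the fingers close. It gives the time, the measured TCP pose, the force, the opening and the grip force at its end, in the units of the state.
- bot.observe(): the state, without advancing time (a new reading comes with each control period).
- bot.grab_frame(name): name is "side" or "top"; returns a dict with "pixels" (420x560x3 uint8, red, green, blue), "fovy" (degrees; the focal length in pixels is half the picture's height over the tangent of half this angle, whatever the lens; pixels are square), "cx", "cy" (the principal point, pixels), "rvec" (rotation vector, rad) and "tvec" (3), from world to camera coordinates, as OpenCV has them. Camera axes: x right, y down, z forward; pixel columns grow to the right and rows downward; lengths in m; the calibration is good to about 2 mm. A picture is of the moment at which its call begins. There is no depth.
- bot.job_done(): hands the job in; it is judged then, once.
The state is a dict: "clock": time; "qpos": joint angles; "qd": joint speeds; "joint_efforts": joint torques, N m; "position": TCP position; "tool_rot": TCP orientation; "force": force on the tool from outside, world axes, zero at the start; "moment": the same for the moment, N m; "grip_width": finger opening in m; "finger_force": force on a finger pad.
Only numpy, scipy, OpenCV 4.12 (cv2) and the standard library are available. Lean on these libraries where they do the work, as an engineer would, in place of code of your own. Each camera call takes 0.05 s, during which the arm holds its last target. There are 200 camera calls.

## Working session

There is one attempt and no reset: what is moved stays moved. The work goes in short steps, Python scripts to look and compute and a tool call to move; the robot and the scene stay as the last step left them, time stands still between calls to the robot, and variables do not carry over. Pictures are saved under pics/ and viewed, at most 10 in all, crops included, and the job is handed in when it is done.

Besides the shell and the picture viewer there is one more tool, called after "Request:" by a JSON object that holds its "name" and its "arguments", one argument or row to a line. jog_arm: Moves the arm, as the interface text tells. Shifts and turns lie within -1 to 1; 1 stands for 30 mm of shift or 0.08 rad of turn. Its arguments: {"type":"object","properties":{"motion":{"type":"array","items":{"type":"array","items":{"type":"number"}}},"newtons":{"type":"number"}},"required":["motion"]}

```bash
mkdir -p pics
cat > h.py <<'E'
import numpy as np,cv2,json
from workcell import bot
def grab(n,f):
    g=bot.grab_frame(n); cv2.imwrite('pics/'+f+'.png',g['pixels'][:,:,::-1])
    c={k:(np.array(g[k]).ravel().tolist()) for k in('fovy','cx','cy','rvec','tvec')}
    json.dump(c,open(f'{n}.json','w')); return g
def cam(n):
    c=json.load(open(f'{n}.json')); f=210/np.tan(np.radians(c['fovy'][0])/2)
    K=np.array([[f,0,c['cx'][0]],[0,f,c['cy'][0]],[0,0,1]])
    return K,np.array(c['rvec']),np.array(c['tvec'])
def ray(n,u,v):
    K,r,t=cam(n);R=cv2.Rodrigues(r)[0]
    return -R.T@t, R.T@np.linalg.inv(K)@[u,v,1]
def plane(n,u,v,z):
    o,d=ray(n,u,v); return o+d*(z-o[2])/d[2]
def proj(n,p):
    K,r,t=cam(n); return cv2.projectPoints(np.array(p,float).reshape(-1,3),r,t,K,None)[0].reshape(-1,2)
E
python3 - <<'E'
from h import *
for n in('top','side'): grab(n,n+'0'); print(n,ray(n,280,210),cam(n)[0][0])
print(bot.observe())
E
```

```text
top (array([ 0.38999897, -0.00109635,  0.8180624 ]), array([ 0.22669957,  0.03440103, -0.9734611 ])) [404.64651157   0.         284.28402744]
side (array([ 0.43541242, -0.73439046,  0.73940179]), array([ 0.08262181,  0.7902087 , -0.6073431 ])) [508.97012979   0.         275.72380318]
{'clock': 0.1, 'qpos': array([-1.28619054,  0.52194195, -0.0363221 ,  1.59991745,  0.02120308,
        1.02114038, -0.11282455]), 'qd': array([ 0.00076137, -0.00011124, -0.00135532, -0.00178841,  0.00159326,
       -0.00062437, -0.00030611]), 'joint_efforts': array([ 2.62640344e-03, -9.28473043e+01,  1.98343500e+00, -3.70543671e+01,
        1.80624914e-02,  5.17681488e-03, -2.46373912e-05]), 'position': array([0.21706223, 0.58577876, 0.23080314]), 'tool_rot': array([-3.14057356e+00,  7.75776176e-05,  2.78674776e+00]), 'force': array([ 0.14756493,  0.49838936, -0.29587106]), 'moment': array([-0.02644883, -0.00862261,  0.00355916]), 'finger_force': 0.0, 'grip_width': 0.08542888428721372}
```

View pics/top0.png

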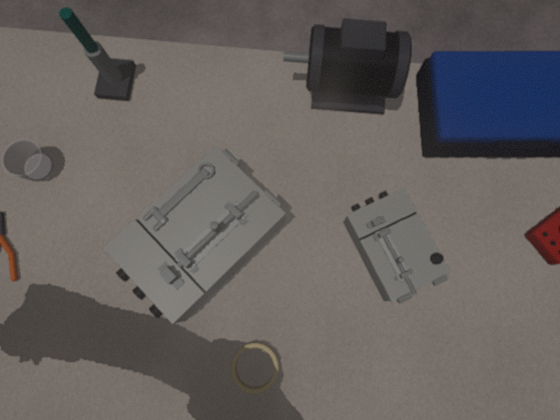

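View pics/side0.png

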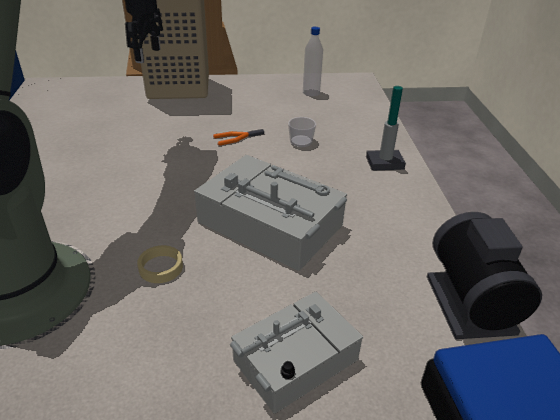

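The larger box is on the left of the top view (centre ~(200,235)), its knob at ~(216,228) and its keeper at ~(172,273). In the side view the knob is at ~(274,190) and the keeper at ~(231,180). I'll zoom in on both.

Run:
```python
import cv2,numpy as np
a=cv2.imread('pics/top0.png')[140:330,100:300];b=cv2.imread('pics/side0.png')[145:275,190:360]
a=cv2.resize(a,None,fx=3,fy=3,interpolation=2)[:,:600]
cv2.imwrite('pics/a.png',np.clip(a*1.6,0,255)); cv2.imwrite('pics/b.png',cv2.resize(b,None,fx=4,fy=4,interpolation=2))
```

```text
[ WARN:0@0.021] global loadsave.cpp:1063 imwrite_ Unsupported depth image for selected encoder is fallbacked to CV_8U.
```

View pics/a.png

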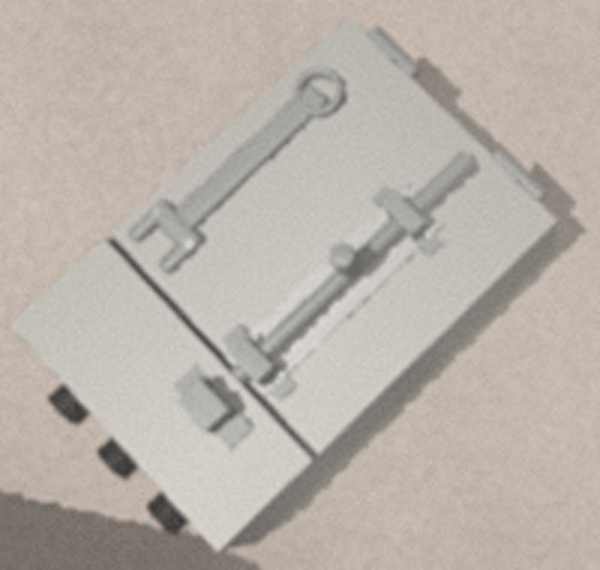

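View pics/b.png

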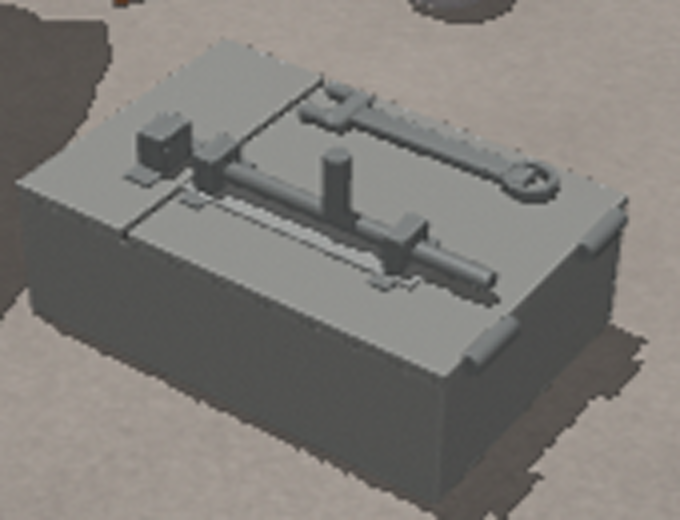

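The crops show the knob top at ~(342,257) in the top crop and ~(338,156) in the side crop. The keeper top is at ~(205,397) and ~(164,130), and the lid corners are clear. Next I'll triangulate these points.

Run:
```python
from h import *
A=lambda u,v:(100+u/3,140+v/3)
B=lambda u,v:(190+u/4,145+v/4)
def two(a,b):
    P=[]
    for n in('top','side'):
        K,r,t=cam(n);P.append(K@np.c_[cv2.Rodrigues(r)[0],t])
    X=cv2.triangulatePoints(P[0],P[1],np.array(a,float),np.array(b,float)).ravel();return X[:3]/X[3]
np.set_printoptions(precision=4,suppress=True)
for nm,a,b,z in(('knob',(342,257),(338,156),.142),('keeper',(205,397),(164,130),.114)):
    print(nm,two(A(*a),B(*b)),plane('top',*A(*a),z),plane('side',*B(*b),z))
ca=np.array([plane('top',*A(*p),.09) for p in((348,20),(555,218),(220,550),(15,325))])
cb=np.array([plane('side',*B(*p),.09) for p in((625,200),(443,375),(18,182),(222,40))])
for c in(ca,cb):
    e=np.linalg.norm(np.roll(c,-1,0)-c,axis=1); d=(c[2]+c[3]-c[0]-c[1]);print(c[:,:2].tolist(),e,np.degrees(np.arctan2(d[1],d[0])))
o=bot.observe();print(cv2.Rodrigues(np.array([0,0,o['tool_rot'][2]]))[0])
# rod line direction from guides/knob to keeper
```

```text
knob [0.5116 0.1321 0.1415] [0.5092 0.1318 0.142 ] [0.513  0.1318 0.142 ]
keeper [0.4238 0.2049 0.1126] [0.425  0.2047 0.114 ] [0.423  0.2028 0.114 ]
[[0.6715993501111988, 0.15922914038266361], [0.5554231317070427, 0.014940976064236736], [0.33996038527485606, 0.1888969775776971], [0.45760047140535837, 0.33283099366483293]] [0.1852 0.2769 0.1859 0.2756] 141.01719192354878
[[0.673598057380878, 0.15609088983069364], [0.5563088152604715, 0.015820288441228847], [0.3419950605273899, 0.1917579708689896], [0.45889277596091727, 0.33537356378768735]] [0.1828 0.2773 0.1852 0.2797] 140.3758301455804
[[-0.9377 -0.3474  0.    ]
 [ 0.3474 -0.9377  0.    ]
 [ 0.      0.      1.    ]]
```

Checks pass: the heights come out at 0.1415 and 0.1126 m, and the lid at about 185×277 mm. The knob is at (0.511, 0.132) and the keeper at (0.424, 0.204). They're 114 mm apart, so the bolt sits at about 9 mm of travel, sliding at 140.5°. Next I'll turn the tool by +0.333 rad so tool x lies along the slide, then move over.

Request:
{"name": "jog_arm", "arguments": {
  "motion": [
    [0,0,0,0.83,1],
    [0,0,0,0.83,1],
    [0,0,0,0.83,1],
    [0,0,0,0.83,1],
    [0,0,0,0.84,1],
    [-0.95,-0.3,0,0,1],
    [-0.95,-0.3,0,0,1],
    [-0.95,-0.3,0,0,1],
    [-0.95,-0.3,0,0,1],
    [-0.95,-0.3,0,0,1],
    [-0.95,-0.3,0,0,1],
    [-0.95,-0.3,0,0,1]
  ],
  "newtons": 40
}}

```text
clock: 1.3
position: [0.3318, 0.4095, 0.2311]
tool_rot: [-3.141, 0.0, 2.454]
force: [0.3, 0.6, 1.0]
grip_width: 0.0854
finger_force: 0.0
```

Request:
{"name": "jog_arm", "arguments": {
  "motion": [
    [-0.95,-0.3,0,0,1],
    [-0.95,-0.3,0,0,1],
    [-0.95,-0.3,0,0,1],
    [-0.95,-0.3,0,0,1],
    [-0.95,-0.3,0,0,1],
    [-0.95,-0.3,0,0,1],
    [-0.95,-0.3,0,0,1],
    [-0.95,-0.3,0,0,1],
    [-0.95,-0.3,0,0,1],
    [0,0,0,0,1],
    [0,0,0,0,1]
  ]
}}

```text
clock: 2.4
position: [0.478, 0.1851, 0.2311]
tool_rot: [-3.141, -0.0, 2.453]
force: [-0.1, 0.9, -1.2]
grip_width: 0.0853
finger_force: 0.0
```

```bash
cat > rel.py <<'E'
from h import *
np.set_printoptions(precision=4,suppress=True)
o=bot.observe();p=o['position'];R=cv2.Rodrigues(np.array([0,0,o['tool_rot'][2]]))[0]@np.diag([1,-1,-1])
print(o['clock'],p,o['tool_rot'],'to go in tool axes /30mm',R.T@(np.array([.511,.132,.112])-p)/.03,o['force'],o['grip_width'])
E
python3 rel.py
```

```text
2.4 [0.478  0.1851 0.2311] [-3.1411 -0.0003  2.4528] to go in tool axes /30mm [-1.9731 -0.6683  3.9691] [-0.1222  0.9037 -1.1932] 0.08525597182162443
```

Request:
{"name": "jog_arm", "arguments": {
  "motion": [
    [-0.98,-0.33,0,0,1],
    [-0.99,-0.34,0,0,1],
    [0,0,0.8,0,1],
    [0,0,0.8,0,1],
    [0,0,0.8,0,1],
    [0,0,0,0,1],
    [0,0,0,0,1]
  ]
}}

```text
clock: 3.1
position: [0.5108, 0.1331, 0.1597]
tool_rot: [-3.141, -0.0, 2.455]
force: [-0.1, 0.5, 0.9]
grip_width: 0.0854
finger_force: 0.0
```

```bash
python3 rel.py
python3 - <<'E'
from h import *
grab('side','s1');grab('top','t1')
b=cv2.imread('pics/s1.png')[90:250,190:360];a=cv2.imread('pics/t1.png')[140:300,120:290]
cv2.imwrite('pics/c.png',np.hstack([cv2.resize(x,(400,376),interpolation=2) for x in(b,a)]))
E
```

```text
3.1 [0.5108 0.1331 0.1597] [-3.1412 -0.0004  2.455 ] to go in tool axes /30mm [-0.0275 -0.0236  1.589 ] [-0.1472  0.5342  0.8872] 0.08544156357210611
```

View pics/c.png

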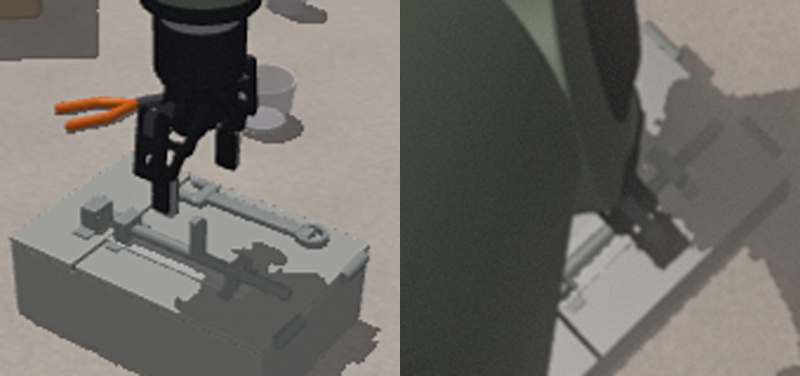

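The open fingers at (165,212) and (228,165) straddle the knob top at (197,222) evenly. I'll descend and close on it.

Request:
{"name": "jog_arm", "arguments": {
  "motion": [
    [-0.03,-0.02,0.5,0,1],
    [0,0,0.5,0,1],
    [0,0,0.55,0,1],
    [0,0,0,0,0],
    [0,0,0,0,0],
    [0,0,0,0,0],
    [0,0,0,0,0],
    [0,0,0,0,0],
    [0,0,0,0,0],
    [0,0,0,0,0]
  ],
  "newtons": 40
}}

```text
clock: 4.2
position: [0.5124, 0.1322, 0.1137]
tool_rot: [3.139, 0.001, 2.454]
force: [3.0, 4.5, 5.7]
grip_width: 0.0133
finger_force: 39.6
```

It holds the knob at 13 mm opening and 40 N. I'll slide it home in small rows.

Request:
{"name": "jog_arm", "arguments": {
  "motion": [
    [0.2,0,0,0,0],
    [0.2,0,0,0,0],
    [0.2,0,0,0,0],
    [0.2,0,0,0,0],
    [0.2,0,0,0,0],
    [0,0,0,0,0]
  ]
}}

```text
clock: 4.8
position: [0.4888, 0.1516, 0.1136]
tool_rot: [3.139, 0.001, 2.455]
force: [1.7, 5.6, 5.0]
grip_width: 0.0141
finger_force: 39.6
```

```bash
python3 rel.py
```

```text
4.8 [0.4888 0.1516 0.1136] [3.1391 0.0007 2.4549] to go in tool axes /30mm [-0.9875 -0.0352  0.0536] [1.7112 5.6432 5.0329] 0.01406941908400865
```

Request:
{"name": "jog_arm", "arguments": {
  "motion": [
    [0.15,0,0,0,0],
    [0.1,0,0,0,0],
    [0.1,0,0,0,0],
    [0.05,0,0,0,0],
    [0,0,0,0,0],
    [0,0,0,0,0]
  ]
}}

```text
clock: 5.4
position: [0.48, 0.1588, 0.1136]
tool_rot: [3.139, 0.001, 2.454]
force: [2.6, 4.5, 6.0]
grip_width: 0.0135
finger_force: 39.5
```

Run:
```python
from h import *
o=bot.observe();print(o['position'],o['force'],o['grip_width'])
grab('side','s2')
b=cv2.imread('pics/s2.png')[130:250,190:350]
cv2.imwrite('pics/d.png',cv2.resize(b,None,fx=4,fy=4,interpolation=2))
```

```text
[0.47998957 0.15876569 0.1136374 ] [2.58626295 4.48019361 6.01255447] 0.013542003623718643
```

View pics/d.png

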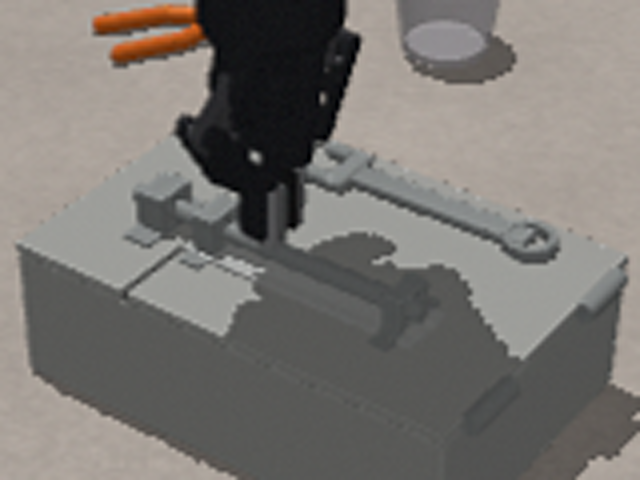

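The knob has moved 42 mm and the rod enters the keeper at (190,210) in the crop, but I haven't felt the stop yet. I'll nudge until I do.

Request:
{"name": "jog_arm", "arguments": {
  "motion": [
    [0.07,0,0,0,0],
    [0.07,0,0,0,0],
    [0,0,0,0,0]
  ]
}}

```text
clock: 5.75
position: [0.4789, 0.1597, 0.1138]
tool_rot: [3.137, 0.005, 2.452]
force: [18.5, -8.0, -4.0]
grip_width: 0.0137
finger_force: 39.3
```

It's against the stop: about 20 N opposing, and only 1.4 of the 4 mm commanded. I'll take the load off, open and rise straight up.

Request:
{"name": "jog_arm", "arguments": {
  "motion": [
    [-0.09,0,0,0,0],
    [0,0,0,0,1],
    [0,0,0,0,1],
    [0,0,0,0,1],
    [0,0,0,0,1],
    [0,0,0,0,1],
    [0,0,0,0,1],
    [0,0,-0.4,0,1],
    [0,0,-0.8,0,1],
    [0,0,-1,0,1],
    [0,0,-1,0,1],
    [0,0,-1,0,1]
  ]
}}

```text
clock: 6.95
position: [0.4776, 0.1587, 0.241]
tool_rot: [3.141, 0.0, 2.454]
force: [0.0, -0.3, -0.4]
grip_width: 0.0853
finger_force: 0.0
```

Request:
{"name": "jog_arm", "arguments": {
  "motion": [
    [0,0,-1,0,1],
    [0,0,-1,0,1],
    [0,0,0,0,1],
    [0,0,0,0,1]
  ]
}}

```text
clock: 7.35
position: [0.4777, 0.1589, 0.2996]
tool_rot: [3.14, 0.0, 2.454]
force: [0.1, 0.3, -1.3]
grip_width: 0.0852
finger_force: 0.0
```

Run:
```python
from h import *
o=bot.observe();print(o['position'],o['force'],o['grip_width'])
grab('side','s3')
b=cv2.imread('pics/s3.png')[130:250,190:350]
cv2.imwrite('pics/e.png',cv2.resize(b,None,fx=4,fy=4,interpolation=2))
```

```text
[0.47770119 0.15887708 0.29963804] [ 0.10580908  0.28636995 -1.27060057] 0.08519333479894964
```

View pics/e.png

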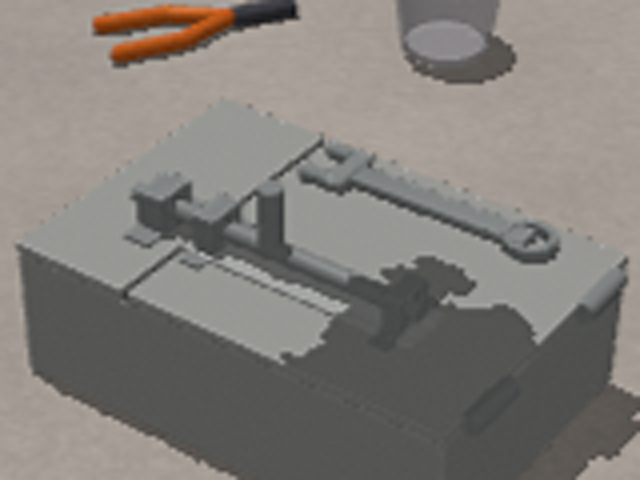

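The gripper is clear and the rod passes through the keeper. The knob top is at crop (270,188). I'll check its position, and hand in if it agrees.

Run:
```python
from h import *
k=plane('side',190+270/4,130+188/4,.142); k0=np.array([.513,.1318,.142]); d=np.linalg.norm(k-k0); print(k,d)
if d>.035: print(bot.job_done())
```

```text
[0.47925887 0.15968448 0.142     ] 0.04377223220990682
the job is handed in; nothing more can be done
None
```

The larger box's bolt is pushed home to its stop (about 43 mm of travel) and released, the smaller box was never approached, and the job was handed in with the gripper clear; no verdict was returned.

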